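# Rock a stuck air trumpet out of a carburettor

### The arm

A 6-joint arm with a two-finger parallel gripper is mounted at the origin on the work surface. World frame = base frame: x ahead of the robot, y to its left, z up, the work surface at z = 0. Lengths are in m, angles in rad, forces in N, time in s.
With the tool pointing down it reaches from about 0.15 to 0.775 m from the base axis. Payload 6.1 kg.
Tool frame: the origin (TCP) lies midway between the tips of the shut fingers; the grasp point (between the pads) lies 19 mm behind it (bot.grip_depth is the distance from the TCP to the grasp point, in m); z points along the fingers, y is the line along which they close (so a half turn about z gives the same grasp; the last joint's range is limited). The gripper opens to 85 mm and grips with 20 to 120 N. Pads are 22 mm wide; open, the fingers measure 114 mm over their backs; the gripper's body (76 mm by 85 mm) begins 54 mm behind the grasp point. The pads swing forward as they close: fully open they stand 13 mm farther back than shut.
Start: joints at [-1.326, 0.126, -0.04, 1.405, 0, 1.571], TCP at [0.127, -0.509, 0.231] pointing down, gripper open.
Joint ranges: [-2.72, 2.72], [-0.95, 1.95], [-1.27, 1.35], [-1.78, 2.02], [-1.46, 1.47], [-3.14, 3.14]. Speed limits (rad/s): [2.39, 2.39, 3.01, 3.14, 3.14, 3.14].

### API

Orientations are given as a rotation vector (axis times angle).
In Python, from bench import bot, cams, finish_job gives the robot as it stands.
- The arm moves only by the tool arm_command, never from a script. Its argument "motion" is a list of rows, each a list of 7 numbers: the shift along the tool's x, y, z in cm, then the turn, a rotation vector about the tool's x, y, z in rad, then the finger opening in cm, from 0 to 8.54. A call has 1 to 5 rows; each row is the pose to reach, as a shift and turn from the pose commanded when the call began, along the tool's axes at that moment; what a row does not reach only later rows make up. A row lasts 1/8 s, in which the tool goes at most 62.5 mm and 10.7 degrees, less where a joint would pass 70% of its speed; a pose out of reach is approached as far as the arm can. A call with a gripper value outside its range is refused whole. The fingers move at their own pace and stop on an object; "squeeze" is the grip in N (left out, the last holds). Time passes only in rows, so rows that repeat a pose let the fingers close. It gives the time, the measured TCP pose, the force, the opening and the grip force at its end, in the units of the state.
- bot.get_obs(): the state, without advancing time (a new reading comes with each control period).
- cams.grab_frame(name): name is "side" or "top" or "wrist"; returns a dict with "color" (480x640x3 uint8, blue, green, red), "camera_matrix" (3x3 intrinsics, pixels), "world_from_camera" (4x4, takes a point from camera to world coordinates). Camera axes: x right, y down, z forward; pixel columns grow to the right and rows downward; lengths in m; the calibration is good to about 2 mm. A picture is of the moment at which its call begins. There is no depth.
- finish_job(): hands the job in; it is judged then, once.
The state is a dict: "t": time; "joint_pos": joint angles; "qvel": joint speeds; "joint_torque": joint torques, N m; "position": TCP position; "tool_rot": TCP orientation; "wrist_force": force on the tool from outside, world axes, zero at the start; "moment": the same for the moment, N m; "gripper_width": finger opening in m; "grip_force": force on a finger pad.
Only numpy, scipy, OpenCV 4.12 (cv2) and the standard library are available. Lean on these libraries where they do the work, as an engineer would, in place of code of your own. Each camera call takes 0.05 s, during which the arm holds its last target. There are 200 camera calls.

### The job

One air trumpet is still stuck in the twin carburettor standing on its bench plate. Grip it firmly by its mouth and rock it from side to side along the line of the two bores, away from the empty bore first, then over towards it, and so on until it works loose; do not heave it straight up, the plate must stay flat on the bench where it is and the other things untouched. Finish holding the trumpet upright in the gripper just clear above its bore, a finger's breadth or two; do not let go or put it down.

Things in the scene. Friction and masses are not known exactly. Their poses are not given: they have to be found in the camera images.
- carb: Twin-choke cast carburettor, bores upright, bolted on a loose dark steel plate 230 x 160 x 8 mm; 4.5 kg in all, held down by its weight alone, turned any way. Origin: centre of the plate's underside. z up; x along the plate's long side and the line of the two bores, 45 mm either side of the origin; y to the round jet cover. Flat upper face 118 mm above the bench. +x bore: stuck trumpet; -x bore: empty.
- bore_mouth (a point): Centre of the mouth of the +x bore (52 mm wide, 24 deep), in the carburettor's upper face, 118 mm above the bench; axes as the carburettor's. A stiff rubber ring 7 mm down in it grips the trumpet. Pulled straight up this needs 55 to 70 N, more than carburettor and plate weigh, so these lift first. Leaning the trumpet over takes about 2 Nm, turned at the wrist or as some 20 N sideways at its mouth.
- trumpet: The stuck air trumpet: round plain aluminium, 100 mm long, 0.2 kg, open inside, wall about 5 mm. Origin: centre of its lower end, z up to its mouth. From below: a spigot 46 mm across and 20 long; a collar 54 mm across, 4 thick, whose underside rests on the carburettor's upper face when seated; a tube 46 mm across that widens to a mouth with a straight-sided rim 56 mm across, from 87 to 100 mm up: the place to grip.
- trumpet_rim (a point): Centre of the trumpet's mouth at its top edge: 100 mm above its lower end, 198 mm above the bench when seated. Leant over here, it tips on the collar's edge on that side; at about 5 degrees the side that rises snaps a rib past the rubber ring and stays up. Lean 6 degrees each way; about 8 is all the bore allows. Leant back, it pivots on the side that came up, so let it rise with each rock.
- spigot_end (a point): Centre of the trumpet's lower end, 20 mm below the bore's mouth when seated. The spigot has two ribs round it, crests 3 and 9 mm above this end, both below the rubber ring at first. Each must pass the ring, one side and then the other: the upper rib when that side is some 4 mm up, the lower one at some 10 mm. Past 13 mm up it is loose; it is out at 20 mm.
- mate: The twin trumpet, already taken out, same shape and size, standing mouth down on the bench: to be left alone. Origin at the centre of its spigot end, 100 mm above the bench, z pointing down.
- spraycan: Yellow aerosol can, 65 mm across and 206 mm tall with its white cap, standing on the bench: to be left alone. Origin at the centre of its foot.
- screwdriver: Screwdriver about 210 mm long with a red handle, lying on the bench to the right of the carburettor: to be left alone. Its x axis runs along it, tip to +x.
There are look-alikes about, which are no part of the job. Leave any turquoise or yellow look-alike of the trumpet alone.

How it is judged:
On the way, in this order (a step that is already met when the one before it is completed fails the run):
1. the trumpet, its spigot in the bore, is leant over by at least 2.3 degrees away from the empty bore (angle between the z axis of trumpet and the z axis of carb, either way round above 0.04 rad and x of trumpet_rim in the frame of bore_mouth above 0.003 m and z of spigot_end in the frame of bore_mouth below -0.003 m), for 0.05 s.
2. then, its spigot still in the bore, it is leant over by at least 2.3 degrees towards the empty bore (angle between the z axis of trumpet and the z axis of carb, either way round above 0.04 rad and x of trumpet_rim in the frame of bore_mouth below -0.003 m and z of spigot_end in the frame of bore_mouth below -0.003 m), for 0.05 s.
3. the trumpet's lower end comes clear of the bore (z of spigot_end in the frame of bore_mouth above 0.003 m), for 0.2 s.
At the end, for the whole second after the job is handed in: Gripper holds the trumpet still, upright within 17 deg, over its bore (40 mm sideways), lower end 3 to 60 mm above the mouth, touching nothing of the carburettor; the plate stands flat within 50 mm of its start; second trumpet, can and screwdriver within 30 mm of theirs (z of spigot_end in the frame of bore_mouth between 0.003 and 0.06 m and horizontal distance between spigot_end and bore_mouth below 0.04 m and angle between trumpet's own z axis and vertical below 0.3 rad and contact force between the fingers and trumpet above 1 N and contact force between trumpet and carb below 0.1 N and linear speed of trumpet below 0.03 m/s and height (world z) of carb below 0.002 m and angle between carb's own z axis and vertical below 0.02 rad and distance of carb from where it was at the start of the episode below 0.05 m and distance of each of mate, spraycan, screwdriver from where it was at the start of the episode below 0.03 m); the arm keeps its last pose, push and grip.
It fails at once if the plate with the carburettor is lifted (6 mm) or tipped (3.5 degrees) (height (world z) of carb above 0.006 m or angle between carb's own z axis and vertical above 0.06 rad).
It fails at once if a bystander is knocked (moved over 40 mm or tipped) (distance of any of mate, spraycan, screwdriver from where it was at the start of the episode above 0.04 m or angle between spraycan's own z axis and vertical above 0.5 rad).
It also fails if it takes over 48 s, if anything falls off the work surface, if the arm or the gripper's body presses on something with over 40 N, if the wrist force passes 120 N, or if a joint passes its speed limit or range.

## Working session

There is one attempt and no reset: what is moved stays moved. The work goes in short steps, Python scripts to look and compute and a tool call to move; the robot and the scene stay as the last step left them, time stands still between calls to the robot, and variables do not carry over. Pictures are saved under pics/ and viewed, at most 10 in all, crops included, and the job is handed in when it is done.

Besides the shell and the picture viewer there is one more tool, called after "Call:" by a JSON object that holds its "method" and its "body", one argument or row to a line. arm_command: Moves the arm, as the interface text tells. Its arguments: {"type":"object","properties":{"motion":{"type":"array","items":{"type":"array","items":{"type":"number"}}},"squeeze":{"type":"number"}},"required":["motion"]}

```bash
mkdir -p pics; ls; python3 - <<'E'
from bench import bot,cams
import cv2,numpy as np
np.set_printoptions(precision=4,suppress=True)
for n in("top","side"):
    f=cams.grab_frame(n); cv2.imwrite(f"pics/{n}0.png",f["color"]); print(n,f["camera_matrix"],f["world_from_camera"])
o=bot.get_obs(); print({k:o[k] for k in("t","position","tool_rot","gripper_width","wrist_force")})
E
```

```text
pics
top [[434.9311   0.     330.2644]
 [  0.     434.9311 234.8269]
 [  0.       0.       1.    ]] [[ 0.0015 -0.9855  0.1697  0.401 ]
 [-0.9997 -0.0059 -0.0255  0.0146]
 [ 0.0261 -0.1696 -0.9852  1.1703]
 [ 0.      0.      0.      1.    ]]
side [[449.5722   0.     318.9995]
 [  0.     449.5722 238.936 ]
 [  0.       0.       1.    ]] [[ 0.9896 -0.099   0.104   0.4645]
 [-0.1436 -0.6641  0.7337 -0.8033]
 [-0.0035 -0.741  -0.6715  0.9024]
 [ 0.      0.      0.      1.    ]]
{'t': 0.1, 'position': array([ 0.1271, -0.509 ,  0.2306]), 'tool_rot': array([-3.1167, -0.3834,  0.0003]), 'gripper_width': 0.08541563462852324, 'wrist_force': array([0.103 , 0.7919, 0.1158])}
```

View pics/top0.png

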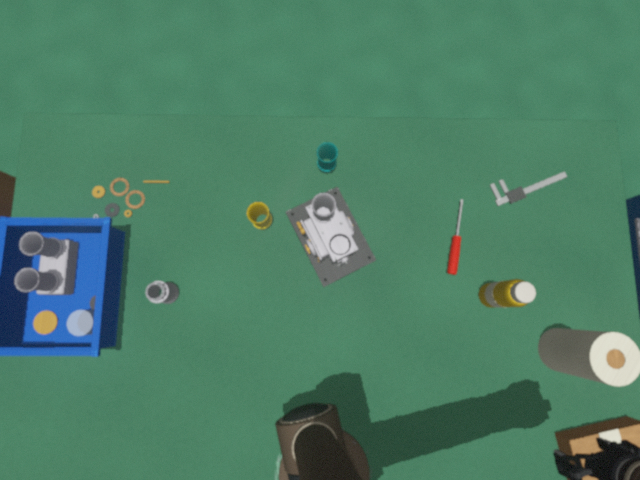

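View pics/side0.png

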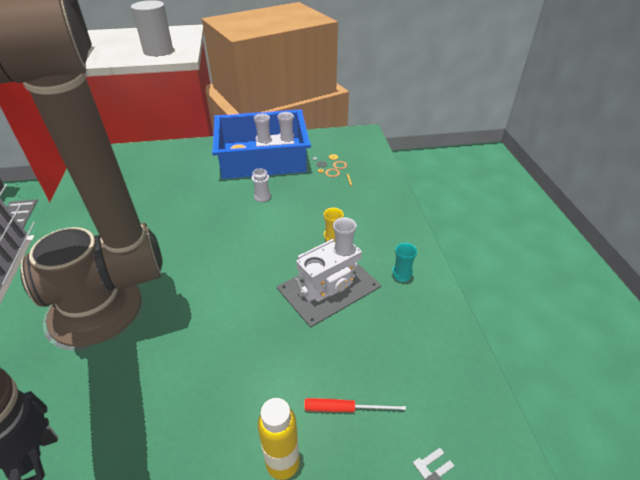

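The top view shows the carburettor at about (331,236), with the trumpet mouth at (323,203) and the empty bore at (340,244). In the side view the trumpet mouth is at about (345,226) and the empty bore at (315,264). The turquoise and yellow look-alikes stand on either side of the trumpet. I'll zoom in on both views to get exact positions.

```bash
python3 - <<'E'
import cv2,numpy as np
a=cv2.imread("pics/top0.png")[180:290,280:380]; b=cv2.imread("pics/side0.png")[210:330,270:390]
a=cv2.resize(a,(400,440),interpolation=cv2.INTER_CUBIC); b=cv2.resize(b,(400,400),interpolation=cv2.INTER_CUBIC)
c=np.zeros((440,800,3),np.uint8); c[:,:400]=a; c[:400,400:]=b
cv2.imwrite("pics/z0.png",c)
E
```

```text
(no output)
```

View pics/z0.png

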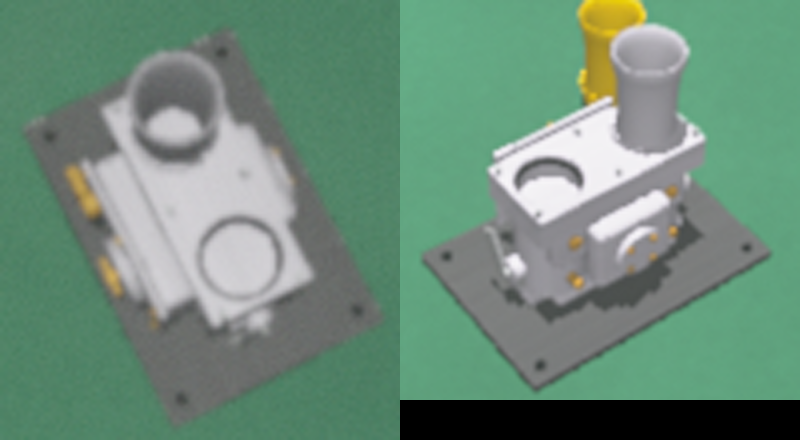

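```bash
cat > h.py <<'E'
import numpy as np
from scipy.spatial.transform import Rotation as R
np.set_printoptions(precision=4,suppress=True)
CAL={"top":([[434.9311,0,330.2644],[0,434.9311,234.8269],[0,0,1]],[[.0015,-.9855,.1697,.401],[-.9997,-.0059,-.0255,.0146],[.0261,-.1696,-.9852,1.1703]]),
"side":([[449.5722,0,318.9995],[0,449.5722,238.936],[0,0,1]],[[.9896,-.099,.104,.4645],[-.1436,-.6641,.7337,-.8033],[-.0035,-.741,-.6715,.9024]])}
def ray(K,T,uv,z):
    T=np.array(T); d=T[:3,:3]@np.linalg.solve(np.array(K),[*uv,1]); return T[:3,3]+d*(z-T[2,3])/d[2]
def at(n,uv,z): return ray(*CAL[n],uv,z)
E
python3 - <<'E'
from h import *
t=lambda x,y:(280+x/4-.4,180+y/4-.4)
s=lambda x,y:(270+(x-400)/3.333-.4,210+y/3.333-.4)
c=[at("top",t(*p),.008) for p in((24,128),(232,30),(382,320),(172,428))]
print(np.array(c)); print("sides",[np.linalg.norm(c[i]-c[i-1]) for i in range(4)]); m=np.mean(c,0); print("centre",m)
d=(c[0]-c[3]+c[1]-c[2]); d/=np.linalg.norm(d); print("x axis yaw",np.arctan2(d[1],d[0]),"bore",m+.045*d, "empty",m-.045*d)
c2=[at("side",s(*p),.008) for p in((422,256),(770,252),(537,389))]; print("side corners",np.array(c2))
print("rim",at("top",t(176,98),.198),at("side",s(650,51),.198))
print("empty",at("top",t(240,257),.118),at("side",s(548,178),.118))
E
```

```text
[[ 0.6648  0.1066  0.008 ]
 [ 0.7353 -0.0356  0.008 ]
 [ 0.5342 -0.1364  0.008 ]
 [ 0.4615  0.0047  0.008 ]]
sides [np.float64(0.2274307129935914), np.float64(0.15868426218648024), np.float64(0.22491795587076813), np.float64(0.15871027469075888)]
centre [ 0.599  -0.0152  0.008 ]
x axis yaw 0.4647240465040869 bore [0.6392 0.005  0.008 ] empty [ 0.5587 -0.0353  0.008 ]
side corners [[ 0.4637  0.005   0.008 ]
 [ 0.7387 -0.0315  0.008 ]
 [ 0.5374 -0.1372  0.008 ]]
rim [0.64   0.0048 0.198 ] [0.642  0.0072 0.198 ]
empty [ 0.56   -0.0355  0.118 ] [ 0.5612 -0.0315  0.118 ]
```

The measurements agree with each other: the plate sides come out at 226 x 159 mm, and the rim is at about (0.640, 0.005) with yaw 0.465. Next I'll work out the approach moves.

```bash
cat >> h.py <<'E'
def step(p,r):
    "move from the present pose to world p, R: tool-frame shift cm, turn rad"
    from bench import bot
    o=bot.get_obs(); R0=R.from_rotvec(o["tool_rot"])
    return 100*R0.inv().apply(np.array(p)-o["position"]), (R0.inv()*r).as_rotvec()
YAW=.465
def down(lean=0,k=1,yaw=YAW):
    "tool z down, y along carb x (k=+-1), leant by lean towards carb +x"
    x=np.array([np.cos(yaw),np.sin(yaw),0]); y=k*x; z=np.array([0,0,-1.])
    b=R.from_matrix(np.column_stack([np.cross(y,z),y,z]))
    return R.from_rotvec(lean*np.array([-x[1],x[0],0]))*b
E
python3 - <<'E'
from h import *
from bench import bot
o=bot.get_obs(); print(R.from_rotvec(o["tool_rot"]).as_matrix(), bot.grip_depth)
for k in(1,-1): print(k,step([.64,.0055,.33],down(0,k)))
E
```

```text
[[ 0.9702  0.2424 -0.0003]
 [ 0.2424 -0.9702  0.0014]
 [ 0.     -0.0014 -1.    ]] 0.0187
1 (array([ 62.2251, -37.5   ,  -9.8846]), array([-0.001 , -0.0013, -1.791 ]))
-1 (array([ 62.2251, -37.5   ,  -9.8846]), array([-0.0012,  0.0009,  1.3506]))
```

Call:
{"method": "arm_command", "body": {
  "motion": [
    [0,0,-6,0,0,0,8.5],
    [5,-3,-10,0,0,0.15,8.5],
    [10,-6,-10,0,0,0.3,8.5]
  ]
}}

```text
t: 0.48
position: [0.2084, -0.4291, 0.3331]
tool_rot: [3.137, -0.099, 0.003]
wrist_force: [1.5, -0.5, -0.8]
gripper_width: 0.0851
grip_force: 0.0
```

```bash
python3 - <<'E'
from h import *
from bench import bot
o=bot.get_obs(); print(o["t"],o["joint_pos"],o["position"],o["tool_rot"])
for k in(1,-1): print(k,step([.64,.0055,.33],down(0,k)))
E
```

```text
0.475 [-1.1187  0.0544  0.1056  1.6188  0.0001  2.0858] [ 0.2084 -0.4291  0.3331] [ 3.1372 -0.0987  0.0026]
1 (array([ 40.339 , -46.0902,   0.2543]), array([ 0.0035,  0.0019, -2.0987]))
-1 (array([ 40.339 , -46.0902,   0.2543]), array([ 0.0016, -0.003 ,  1.0429]))
```

Call:
{"method": "arm_command", "body": {
  "motion": [
    [3,-3.4,0,0,0,-0.16,8.5],
    [6,-6.8,0,0,0,-0.32,8.5],
    [9,-10.2,0,0,0,-0.48,8.5],
    [12,-13.6,0,0,0,-0.64,8.5],
    [15,-17,0,0,0,-0.8,8.5]
  ]
}}

```text
t: 1.1
position: [0.3677, -0.2661, 0.3308]
tool_rot: [-2.923, -1.151, 0.0]
wrist_force: [0.6, -1.1, -0.7]
gripper_width: 0.0852
grip_force: 0.0
```

```bash
python3 - <<'E'
from h import *
from bench import bot
o=bot.get_obs(); print(o["t"],o["joint_pos"],o["position"])
print(step([.64,.0055,.30],down(0,1)))
E
```

```text
1.1 [-0.6264  0.0125  0.0569  1.6156 -0.      1.7651] [ 0.3677 -0.2661  0.3308]
(array([38.4373, -1.3073,  3.078 ]), array([-0.0004, -0.0002, -1.2858]))
```

Call:
{"method": "arm_command", "body": {
  "motion": [
    [5,-0.2,0.4,0,0,-0.17,8.5],
    [10,-0.4,0.8,0,0,-0.34,8.5],
    [15,-0.6,1.2,0,0,-0.51,8.5],
    [20,-0.8,1.6,0,0,-0.68,8.5],
    [25,-1,2,0,0,-0.85,8.5]
  ]
}}

```text
t: 1.72
position: [0.5449, -0.0891, 0.3106]
tool_rot: [-2.188, -2.254, 0.001]
wrist_force: [0.4, -0.5, 0.7]
gripper_width: 0.0849
grip_force: 0.0
```

```bash
python3 - <<'E'
from h import *
from bench import bot
o=bot.get_obs(); print(o["t"],o["joint_pos"],o["position"])
print(step([.64,.0055,.28],down(0,1)))
E
```

```text
1.725 [-0.1621  0.1947  0.2164  1.593  -0.0001  1.3788] [ 0.5449 -0.0891  0.3106]
(array([9.1761, 9.7943, 3.0575]), array([-0.0005, -0.0001, -0.4351]))
```

Call:
{"method": "arm_command", "body": {
  "motion": [
    [3,3.2,1,0,0,-0.14,8.5],
    [6,6.4,2,0,0,-0.29,8.5],
    [9.2,9.8,3,0,0,-0.435,8.5],
    [9.2,9.8,3,0,0,-0.435,8.5],
    [9.2,9.8,3,0,0,-0.435,8.5]
  ]
}}

```text
t: 2.35
position: [0.6394, 0.0037, 0.2806]
tool_rot: [-1.658, -2.667, 0.001]
wrist_force: [0.1, -0.4, -0.0]
gripper_width: 0.0851
grip_force: 0.0
```

```bash
python3 - <<'E'
from h import *
from bench import bot,cams
import cv2
f=cams.grab_frame("wrist"); cv2.imwrite("pics/w1.png",f["color"])
np.save("w1.npy",np.vstack([np.hstack([f["camera_matrix"],np.zeros((3,1))]),f["world_from_camera"]]))
o=bot.get_obs(); print(o["t"],o["joint_pos"],o["position"],o["wrist_force"])
K,T=f["camera_matrix"],f["world_from_camera"]; print(K,T)
q=np.linalg.inv(T)@[.64,.0055,.198,1]; print((K@q[:3]/q[2])[:2], K[0,0]*.028/q[2])
E
```

```text
2.4 [ 0.0052  0.3638  0.3751  1.5825 -0.0002  1.1181] [0.6392 0.0033 0.2812] [0.186  0.0122 0.2811]
[[346.699    0.     318.5655]
 [  0.     346.699  242.2264]
 [  0.       0.       1.    ]] [[ 0.8963  0.4202  0.1418  0.6031]
 [ 0.4435 -0.8486 -0.2883  0.0787]
 [-0.0008  0.3213 -0.947   0.4229]
 [ 0.      0.      0.      1.    ]]
[319.6499 250.0234] 40.56490519884719
```

View pics/w1.png

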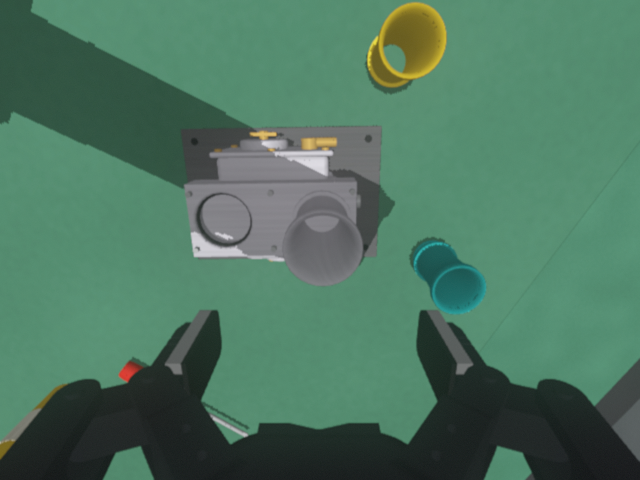

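The wrist view shows the rim centred at about (323.5,246) with a radius of about 40 px. The prediction was (319.6,250), so the position is right to about 3 mm. The plate edges run level in the image, so the yaw is right as well.

```bash
python3 - <<'E'
from h import *
import cv2
w=np.load("w1.npy"); K,T=w[:3,:3],w[3:]
im=cv2.imread("pics/w1.png"); g=cv2.cvtColor(im,cv2.COLOR_BGR2GRAY)
g=g[190:300,265:385]
c=cv2.HoughCircles(cv2.resize(g,None,fx=2,fy=2,interpolation=cv2.INTER_CUBIC),cv2.HOUGH_GRADIENT,1.5,100,param1=100,param2=20,minRadius=70,maxRadius=90); print(c)
for uv in((323.5,246),(c[0,0,0]/2+265,c[0,0,1]/2+190)): print(uv,ray(K,T,uv,.198))
print("empty",ray(K,T,(224,219),.118))
print(step([.641,.0065,.21],down(0,1)))
E
```

```text
[[[120.75 116.25  74.95]]]
(323.5, 246) [0.6411 0.0093 0.198 ]
(np.float32(325.375), np.float32(248.125)) [0.6429 0.0085 0.198 ]
empty [ 0.5619 -0.0322  0.118 ]
(array([0.2112, 0.3028, 7.1233]), array([-0.0005,  0.    , -0.0071]))
```

Call:
{"method": "arm_command", "body": {
  "motion": [
    [0.28,0.39,3,0,0,0,8.5],
    [0.28,0.39,6,0,0,0,8.5],
    [0.28,0.39,8.5,0,0,0,8.5],
    [0.28,0.39,10.5,0,0,0,8.5],
    [0.28,0.39,11.4,0,0,0,8.5]
  ],
  "squeeze": 100
}}

```text
t: 3.02
position: [0.641, 0.0069, 0.1669]
tool_rot: [-1.66, -2.667, 0.001]
wrist_force: [0.1, -0.4, -0.2]
gripper_width: 0.0846
grip_force: 0.0
```

```bash
python3 - <<'E'
from h import *
from bench import bot,cams
import cv2
a=cams.grab_frame("wrist")["color"][150:480,120:560]; f=cams.grab_frame("side"); b=cv2.resize(f["color"][150:300,270:420],(360,360))
c=np.zeros((360,800,3),np.uint8); c[:330,:440]=a; c[:,440:]=b; cv2.imwrite("pics/w2.png",c)
o=bot.get_obs(); print(o["t"],o["position"],o["wrist_force"])
print(step([.6415,.0075,.167],down()))
E
```

```text
3.125 [0.6413 0.0073 0.167 ] [-1.1189 -0.1789 -0.6406]
(array([0.0096, 0.027 , 0.0042]), array([-0.0005, -0.0002, -0.0072]))
```

View pics/w2.png

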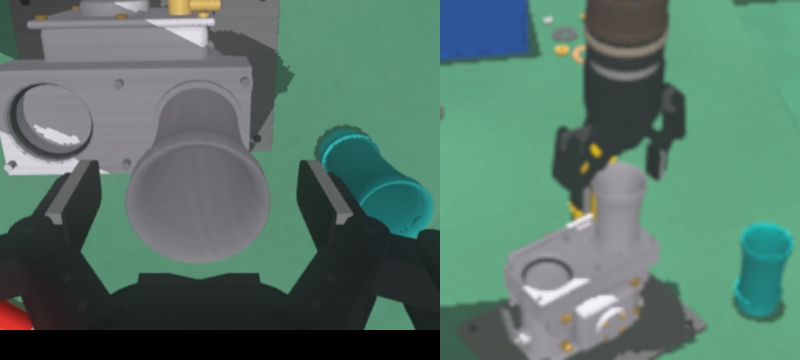

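The wrist crop shows the mouth between the open pads. In the side crop the fingers may sit slightly behind the trumpet. I'll project the expected pad and rim positions to check.

```bash
python3 - <<'E'
from h import *
from bench import bot,cams
import cv2
o=bot.get_obs(); R0=R.from_rotvec(o["tool_rot"]); p=o["position"]
fw=cams.grab_frame("wrist"); fs=cams.grab_frame("side")
pts={"rimC":[.6415,.0075,.198]}
for s in(-1,1):
    for x in(-.011,.011):
        for z in(-.013,): pts[f"tip y{s} x{x}"]=p+R0.apply([x,s*.0425,z])
pts["grasp"]=p+R0.apply([0,0,-.019])
out=[]
for f,off,sc,o2 in((fw,(120,150),1,0),(fs,(270,150),2.4,440)):
    K,T=f["camera_matrix"],np.linalg.inv(f["world_from_camera"])
    im=f["color"]; v=[]
    for n,q in pts.items():
        c=T@[*q,1]; u=(K@c[:3]/c[2])[:2]; v.append(u); print(n,((u-off)*sc+[o2,0]).round())
    out.append((im,v))
(a,va),(b,vb)=out
def mk(im,v,x,y,w,h,s):
    c=cv2.resize(im[y:y+h,x:x+w],None,fx=s,fy=s,interpolation=cv2.INTER_CUBIC)
    for i,u in enumerate(v): cv2.circle(c,tuple(int(t) for t in (u-[x,y])*s),2,[(0,0,255),(0,255,0),(0,255,255),(0,255,0),(0,255,255),(255,0,255)][i],-1)
    return c
A=mk(a,va,170,270,300,180,1.5)[:400]; B=mk(b,vb,310,185,70,80,5)
c=np.zeros((400,800,3),np.uint8); c[:A.shape[0],:450]=A; c[:,450:]=B; cv2.imwrite("pics/w3.png",c)
E
```

```text
rimC [198. 205.]
tip y-1 x-0.011 [101. 201.]
tip y-1 x0.011 [ 96. 156.]
tip y1 x-0.011 [294. 201.]
tip y1 x0.011 [298. 156.]
grasp [197. 187.]
rimC [618. 180.]
tip y-1 x-0.011 [590. 215.]
tip y-1 x0.011 [577. 203.]
tip y1 x-0.011 [657. 184.]
tip y1 x0.011 [644. 172.]
grasp [618. 189.]
```

View pics/w3.png

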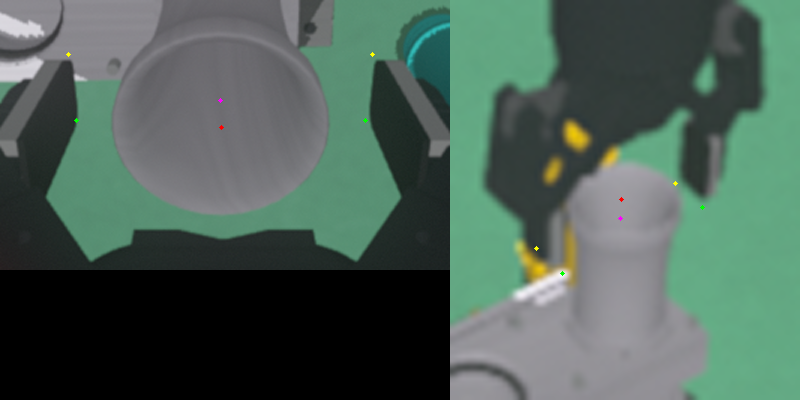

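The projected rim matches the mouth seen in the side view (about (622,200) in the crop). In the wrist view it is off by about 2 mm along tool x. The pads straddle the rim at the right height, so I'll close.

Call:
{"method": "arm_command", "body": {
  "motion": [
    [0.1,0,0,0,0,0,7],
    [0.1,0,0,0,0,0,5],
    [0.1,0,0,0,0,0,4],
    [0.1,0,0,0,0,0,4],
    [0.1,0,0,0,0,0,4]
  ],
  "squeeze": 110
}}

```text
t: 3.85
position: [0.6413, 0.0086, 0.1686]
tool_rot: [1.657, 2.667, -0.0]
wrist_force: [-3.3, -1.2, 5.6]
gripper_width: 0.0539
grip_force: 113.8
```

```bash
python3 - <<'E'
from h import *
from bench import bot,cams
import cv2
f=cams.grab_frame("side")["color"]; w=cams.grab_frame("wrist")["color"]
c=np.zeros((400,800,3),np.uint8); c[:,:400]=cv2.resize(f[175:275,295:395],(400,400),interpolation=cv2.INTER_CUBIC); c[:300,400:]=cv2.resize(w[250:480,160:480],(400,300)); cv2.imwrite("pics/w4.png",c)
o=bot.get_obs(); print(o["t"],o["position"],o["wrist_force"],o["moment"],R.from_rotvec(o["tool_rot"]).as_matrix())
E
```

```text
3.95 [0.6413 0.0086 0.1686] [-3.6754 -1.2339  6.3662] [-0.2593  0.6738 -0.0185] [[-0.443   0.8965  0.001 ]
 [ 0.8965  0.443  -0.0008]
 [-0.0011  0.0006 -1.    ]]
```

View pics/w4.png

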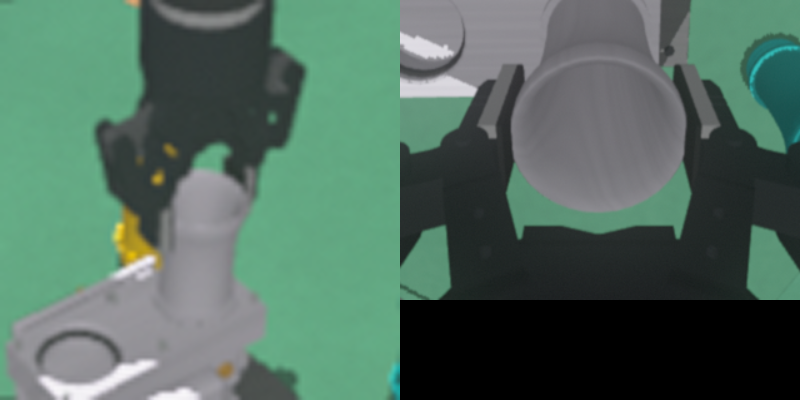

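The rim is gripped between both pads: width 54 mm, 114 N, trumpet still seated. Tool y points along carb +x and tool x along carb +y, so leaning away from the empty bore is a +turn about tool x with the pivot on the +x collar edge.

Call:
{"method": "arm_command", "body": {
  "motion": [
    [0,0.08,-0.04,0.015,0,0,4],
    [0,0.15,-0.08,0.03,0,0,4],
    [0,0.23,-0.12,0.045,0,0,4],
    [0,0.31,-0.15,0.06,0,0,4]
  ],
  "squeeze": 120
}}

```text
t: 4.45
position: [0.6441, 0.01, 0.1696]
tool_rot: [-1.641, -2.641, 0.081]
wrist_force: [-6.4, -2.2, 4.9]
gripper_width: 0.0534
grip_force: 125.4
```

```bash
cat >> h.py <<'E'
def rep():
    "pose in tool frame at grip (carb x, up, lean), forces in carb axes"
    from bench import bot
    o=bot.get_obs(); B=R.from_matrix([[-.443,.8965,0],[.8965,.443,0],[0,0,-1]])
    d=B.inv().apply(o["position"]-[.6413,.0086,.1686])*1000; v=(B.inv()*R.from_rotvec(o["tool_rot"])).as_rotvec()
    f=B.inv().apply(o["wrist_force"]); m=B.inv().apply(o["moment"])
    print("t %.2f dx %.1f up %.1f dy %.1f mm"%(o["t"],d[1],-d[2],d[0]),"lean",v,"Fx %.1f Fup %.1f Fy %.1f"%(f[1],-f[2],f[0]),"M",m,"grip",o["gripper_width"],o["grip_force"])
E
python3 -c "from h import *;rep()"
```

```text
t 4.45 dx 3.1 up 1.0 dy 0.0 mm lean [ 0.0609 -0.0005  0.0002] Fx -6.7 Fup 4.9 Fy 0.9 M [ 0.2388  0.0127 -0.0449] grip 0.053434287836750465 125.35937419699735
```

Call:
{"method": "arm_command", "body": {
  "motion": [
    [0,0.08,-0.04,0.015,0,0,4],
    [0,0.16,-0.07,0.03,0,0,4],
    [0,0.24,-0.1,0.045,0,0,4]
  ]
}}

```text
t: 4.82
position: [0.6474, 0.0116, 0.1709]
tool_rot: [-1.628, -2.62, 0.136]
wrist_force: [1.0, 1.4, 7.5]
gripper_width: 0.0532
grip_force: 125.5
```

```bash
python3 - <<'E'
from h import *
rep()
from bench import cams
import cv2
f=cams.grab_frame("side")["color"]
cv2.imwrite("pics/s5.png",f); a=cv2.imread("pics/side0.png")
c=np.hstack([cv2.resize(i[195:295,290:370],(400,500),interpolation=cv2.INTER_CUBIC) for i in(a,f)]); cv2.imwrite("pics/w5.png",c)
E
```

```text
t 4.83 dx 6.8 up 2.3 dy 0.0 mm lean [ 0.1032 -0.0008 -0.0001] Fx 1.5 Fup 7.5 Fy 0.8 M [-0.3155  0.3365 -0.0859] grip 0.05322556620320192 125.46822781903757
```

View pics/w5.png

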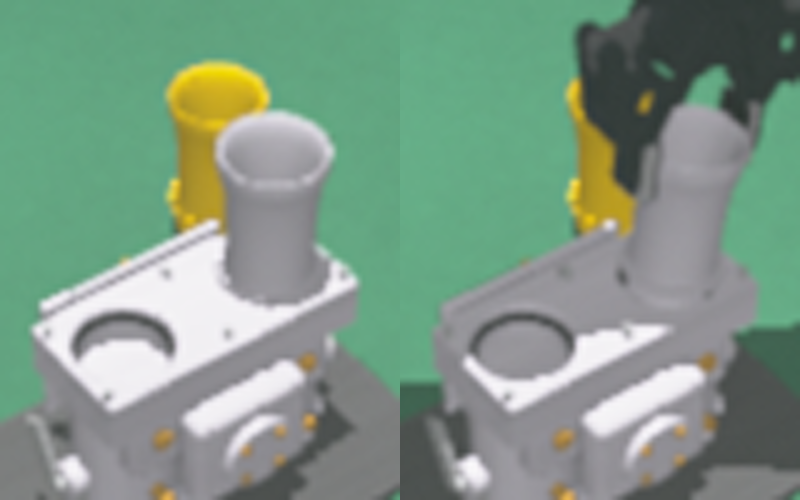

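The trumpet visibly leans away from the empty bore: the rim has moved about 33 crop px to the right. The side force has dropped from 7 N to 1.5 N, so the rib has snapped past the ring. Now I'll rock back, pivoting on the raised -x side and letting it rise.

Call:
{"method": "arm_command", "body": {
  "motion": [
    [0,-0.155,-0.055,-0.025,0,0,4],
    [0,-0.31,-0.115,-0.05,0,0,4],
    [0,-0.48,-0.17,-0.077,0,0,4],
    [0,-0.645,-0.22,-0.103,0,0,4],
    [0,-0.645,-0.22,-0.103,0,0,4]
  ]
}}

```text
t: 5.5
position: [0.6406, 0.0089, 0.1695]
tool_rot: [-1.656, -2.666, 0.002]
wrist_force: [7.0, 1.6, -15.5]
gripper_width: 0.0532
grip_force: 131.9
```

```bash
python3 -c "from h import *;rep()"
```

```text
t 5.50 dx -0.5 up 0.9 dy 0.6 mm lean [0.0026 0.0022 0.0002] Fx 7.0 Fup -15.5 Fy -1.6 M [-2.094  -0.2686  0.0293] grip 0.053203208615000774 131.89222614324535
```

Call:
{"method": "arm_command", "body": {
  "motion": [
    [0,-0.16,-0.03,-0.026,0,0,4],
    [0,-0.32,-0.06,-0.052,0,0,4],
    [0,-0.48,-0.08,-0.078,0,0,4],
    [0,-0.65,-0.1,-0.105,0,0,4],
    [0,-0.65,-0.1,-0.105,0,0,4]
  ]
}}

```text
t: 6.12
position: [0.6342, 0.0058, 0.1709]
tool_rot: [1.629, 2.622, 0.135]
wrist_force: [4.2, 1.9, -12.1]
gripper_width: 0.0532
grip_force: 132.1
```

```bash
python3 -c "from h import *;rep()"
```

```text
t 6.12 dx -7.6 up 2.3 dy 0.6 mm lean [-0.1015  0.0017  0.0002] Fx 4.6 Fup -12.1 Fy -0.2 M [-1.1158 -0.1918 -0.0222] grip 0.05322023524627499 132.08848160640628
```

```bash
python3 - <<'E'
from h import *
from bench import cams
import cv2
f=cams.grab_frame("side")["color"]; w=cams.grab_frame("wrist")["color"]
cv2.imwrite("pics/s6.png",f); cv2.imwrite("pics/wr6.png",w)
g=cv2.resize(f[205:285,300:370],(525,600),interpolation=cv2.INTER_CUBIC)
h=np.zeros((600,275,3),np.uint8); h[:300]=cv2.resize(cv2.imread("pics/s5.png")[205:285,300:370],(275,300),interpolation=cv2.INTER_CUBIC); h[300:]=cv2.resize(w[230:430,210:430],(275,300))
cv2.imwrite("pics/w6.png",np.hstack([g,h]))
E
```

```text
(no output)
```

View pics/w6.png

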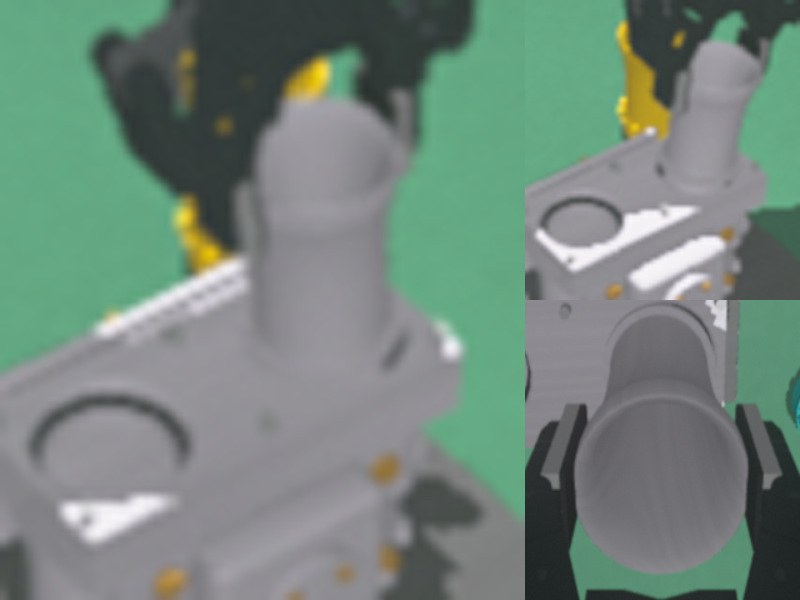

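The crop shows the trumpet leaning towards the empty bore, with the gap under the collar's right side visible as a dark slit near (395,350). The left side looks close to the face. I'll check numerically whether the trumpet slid in the grip by comparing rim edges in the wrist images.

```bash
python3 - <<'E'
from h import *
import cv2
p=cv2.imread("pics/w4.png")[:300,400:]; a=cv2.resize(p,(320,230)); b=cv2.imread("pics/wr6.png")[250:480,160:480]
for n,i in(("w4",a),("w6",b)):
    h=cv2.cvtColor(i,cv2.COLOR_BGR2HSV); m=((h[...,1]>70)&(h[...,0]>60)&(h[...,0]<95)&(h[...,2]>60)).astype(int)
    # bottom rim edge by column: first green row below row 110
    print(n,[110+int(np.argmax(m[110:,c]>0)) if m[110:,c].any() else None for c in range(100,225,12)])
g=[cv2.createCLAHE(3,(4,4)).apply(cv2.cvtColor(i,cv2.COLOR_BGR2GRAY)) for i in(a,b)]
for nm,(y0,y1,x0,x1) in {"rim":(40,180,85,235)}.items():
    A=cv2.Canny(g[0][y0:y1,x0:x1],60,140).astype(np.float32); B=cv2.Canny(g[1][y0:y1,x0:x1],60,140).astype(np.float32)
    A,B=[cv2.GaussianBlur(q,(0,0),2) for q in(A,B)]
    print(nm,cv2.phaseCorrelate(A,B,cv2.createHanningWindow(A.shape[::-1],cv2.CV_32F)))
E
```

```text
w4 [138, 149, 156, 161, 163, 163, 162, 159, 154, 146, 133]
w6 [138, 149, 156, 160, 163, 163, 162, 159, 154, 146, 133]
rim ((0.3770818960576463, -0.4535759603130316), 0.5276515907711453)
```

No slip along the axis, but the collar's -x side is back on the face. The grip poses put it at about -0.2 mm, with +x up about 5 mm, so the first rib may only have been half past: the trumpet can lag a little in the pads. I'll lean a bit further here and watch for the snap.

Call:
{"method": "arm_command", "body": {
  "motion": [
    [0,-0.12,-0.03,-0.013,0,0,4],
    [0,-0.24,-0.06,-0.027,0,0,4],
    [0,-0.36,-0.09,-0.04,0,0,4]
  ]
}}

```text
t: 6.6
position: [0.6319, 0.0047, 0.1715]
tool_rot: [1.615, 2.601, 0.188]
wrist_force: [10.0, 3.5, -16.4]
gripper_width: 0.0536
grip_force: 131.7
```

```bash
cat >> h.py <<'E'
def edges(name):
    "collar bottom edges: +x and -x collar edge (mm, bore frame) from the grip pose, if the trumpet follows it"
    from bench import bot
    o=bot.get_obs(); B=R.from_matrix([[-.443,.8965,0],[.8965,.443,0],[0,0,-1]])
    d=B.inv().apply(o["position"]-[.6413,.0086,.1686])*1000; th=(B.inv()*R.from_rotvec(o["tool_rot"])).as_rotvec()[0]
    for s in(1,-1):
        x,z=27*s,-50.6; print("edge %+d: x %.1f z %.1f"%(s,d[1]+x*np.cos(th)+z*np.sin(th),50.6-d[2]-x*np.sin(th)+z*np.cos(th)))
E
python3 - <<'E'
from h import *
from bench import cams
import cv2
rep();edges("")
w=cams.grab_frame("wrist")["color"]; cv2.imwrite("pics/wr7.png",w)
p=cv2.imread("pics/w4.png")[:300,400:]; a=np.zeros_like(w); a[250:,160:480]=cv2.resize(p,(320,230))
for n,i in(("w4",a),("w6",cv2.imread("pics/wr6.png")),("w7",w)):
    g=cv2.GaussianBlur(cv2.cvtColor(i,cv2.COLOR_BGR2GRAY),(0,0),1).astype(int)
    for r in(262,270): print(n,r,g[r,250:400:3])
E
```

```text
t 6.60 dx -10.2 up 2.9 dy 0.7 mm lean [-0.1429  0.0021 -0.0004] Fx 10.5 Fup -16.4 Fy -1.3 M [-2.2061 -0.2488  0.0002] grip 0.05357303455094954 131.6976517384319
edge +1: x 23.8 z 7.3
edge -1: x -29.7 z -0.4
w4 262 [143 143 143 143 142 143 142 141 140 140 123 109 109 109 110 111 112 110
 109 110 109 110 111 111 111 110 110 109 108 108 108 107 106 105 111 135
 138 138 139 123  77  75  75  75  75  75  92 121 129 130]
w4 270 [144 145 145 144 144 144 144 142 140 128 107 108 108 109 110 110 108 106
 107 107 107 108 107 107 107 107 107 106 106 107 106 106 106 104 104 118
 137 138 138 115  75  74  74  74  81 111 118 118 129 129]
w6 262 [141 141 140 141 140 140 140 140 139 138 125 106 106 106 108 109 109 107
 107 108 107 108 108 108 109 108 108 107 107 107 107 106 105 104 111 135
 133 124 136 138 126 117 117 115 126 127 127 127 127 127]
w6 270 [140 141 141 141 141 140 141 140 137 130 105 105 105 106 107 107 105 104
 104 104 104 105 105 105 105 105 105 104 105 105 105 105 104 104 102 114
 136 133 134 136 123 115 115 112 126 127 127 127 127 126]
w7 262 [139 139 139 139 139 139 139 139 137 137 128 107 106 106 107 109 109 107
 107 108 107 108 108 109 109 109 109 108 108 108 108 107 107 105 110 134
 134 128 137 137 123 120 127 128 127 127 127 127 127 126]
w7 270 [138 138 138 138 139 139 139 138 136 130 105 104 105 105 106 107 105 103
 104 104 104 105 105 105 105 105 105 105 105 106 106 106 106 105 103 113
 135 135 135 135 120 117 126 126 126 127 126 126 126 126]
```

The tube edges haven't moved in the wrist view, so the trumpet follows the grip rigidly. The lean is 8.2°, the +x side is up 7 mm, and its rib is past the ring. Vertical arm stiffness is about 5.5 N/mm. I'll rock back to +x with a gentle upward bias of about 20 N, so that the +x side stays up and becomes the pivot.

Call:
{"method": "arm_command", "body": {
  "motion": [
    [0,0.21,-0.05,0.03,0,0,4],
    [0,0.43,-0.09,0.06,0,0,4],
    [0,0.64,-0.12,0.09,0,0,4],
    [0,0.86,-0.14,0.12,0,0,4],
    [0,1.01,-0.15,0.143,0,0,4]
  ]
}}

```text
t: 7.28
position: [0.6406, 0.0086, 0.1755]
tool_rot: [-1.657, -2.667, 0.001]
wrist_force: [4.7, 1.5, -14.0]
gripper_width: 0.0535
grip_force: 132.9
```

```bash
python3 -c "
from h import *
rep();edges('')"
```

```text
t 7.28 dx -0.6 up 6.9 dy 0.3 mm lean [ 0.0015  0.001  -0.0001] Fx 4.9 Fup -14.0 Fy -0.8 M [-1.8367 -0.2331  0.0353] grip 0.05354417482315655 132.86435464928218
edge +1: x 26.3 z 6.9
edge -1: x -27.7 z 6.9
```

Both sides now stay up 6.9 mm, so the upper rib is clear all round. Next I'll lean to +x to free the lower rib on the -x side.

Call:
{"method": "arm_command", "body": {
  "motion": [
    [0,0.2,-0.08,0.03,0,0,4],
    [0,0.4,-0.15,0.06,0,0,4],
    [0,0.6,-0.22,0.09,0,0,4],
    [0,0.8,-0.28,0.12,0,0,4],
    [0,0.8,-0.28,0.12,0,0,4]
  ]
}}

```text
t: 7.9
position: [0.6474, 0.0118, 0.1792]
tool_rot: [-1.621, -2.611, 0.16]
wrist_force: [-1.5, 0.1, -3.3]
gripper_width: 0.0531
grip_force: 133.7
```

```bash
python3 -c "
from h import *
rep();edges('')"
```

```text
t 7.90 dx 6.9 up 10.6 dy 0.2 mm lean [ 0.1221  0.0001 -0.0003] Fx -1.3 Fup -3.3 Fy 0.8 M [ 0.2801 -0.0195 -0.0129] grip 0.0531188144233724 133.70504767197417
edge +1: x 27.5 z 7.7
edge -1: x -26.1 z 14.3
```

The -x side is now up 14 mm and past its lower rib, with +x at 7.7 mm. I'll rock back towards the empty bore to free the last rib.

Call:
{"method": "arm_command", "body": {
  "motion": [
    [0,-0.29,-0.14,-0.04,0,0,4],
    [0,-0.58,-0.26,-0.08,0,0,4],
    [0,-0.88,-0.37,-0.122,0,0,4],
    [0,-1.17,-0.42,-0.162,0,0,4]
  ]
}}

```text
t: 8.4
position: [0.6371, 0.0066, 0.1863]
tool_rot: [1.645, 2.647, 0.058]
wrist_force: [-0.6, 0.2, -2.1]
gripper_width: 0.0533
grip_force: 133.9
```

```bash
python3 -c "
from h import *
rep();edges('')"
```

```text
t 8.40 dx -4.6 up 17.7 dy 0.1 mm lean [-0.0444 -0.0008  0.0003] Fx -0.5 Fup -2.1 Fy 0.4 M [ 0.0793  0.0226 -0.0265] grip 0.05333571532332934 133.89662436093204
edge +1: x 24.6 z 18.9
edge -1: x -29.4 z 16.5
```

It's loose: both sides are past 16 mm and the only load is the trumpet's own 2 N weight. I'll straighten it, centre it and lift clear.

Call:
{"method": "arm_command", "body": {
  "motion": [
    [0,0.25,-0.39,0.022,0,0,4],
    [0,0.49,-0.78,0.044,0,0,4],
    [0,0.53,-1.58,0.044,0,0,4],
    [0,0.56,-2.38,0.044,0,0,4],
    [0,0.56,-2.38,0.044,0,0,4]
  ]
}}

```text
t: 9.02
position: [0.6422, 0.009, 0.2106]
tool_rot: [1.658, 2.668, -0.001]
wrist_force: [0.1, -0.3, -2.2]
gripper_width: 0.0533
grip_force: 133.9
```

Call:
{"method": "arm_command", "body": {
  "motion": [
    [0,0,0,0,0,0,4],
    [0,0,0,0,0,0,4],
    [0,0,0,0,0,0,4]
  ]
}}

```text
t: 9.4
position: [0.6418, 0.0091, 0.2088]
tool_rot: [-1.657, -2.667, 0.003]
wrist_force: [-0.7, 0.9, -2.2]
gripper_width: 0.0532
grip_force: 133.9
```

```bash
python3 - <<'E'
from h import *
from bench import cams
import cv2
rep();edges("")
f=cams.grab_frame("side")["color"]; t=cams.grab_frame("top")["color"]
cv2.imwrite("pics/w9.png",np.hstack([cv2.resize(f[190:310,270:390],(400,400),interpolation=cv2.INTER_CUBIC),cv2.resize(t[180:300,270:390],(400,400),interpolation=cv2.INTER_CUBIC)]))
for n,i in(("side",f),("top",t)):
    d=cv2.absdiff(i,cv2.imread(f"pics/{n}0.png")).max(2)
    print(n,"can/driver/mate diff",[int((d[b:c,a:e]>60).sum()) for a,b,e,c in ({"side":[(255,400,305,480),(300,395,410,418),(250,165,273,203)],"top":[(475,275,540,310),(445,195,466,277),(142,276,182,306)]}[n])])
E
```

```text
t 9.40 dx 0.7 up 40.2 dy 0.3 mm lean [ 0.0025  0.0002 -0.0001] Fx -0.2 Fup -2.2 Fy 1.2 M [-0.0031 -0.0714 -0.0079] grip 0.05322103586501053 133.87068152980646
edge +1: x 27.6 z 40.2
edge -1: x -26.4 z 40.3
side can/driver/mate diff [0, 0, 0]
top can/driver/mate diff [0, 0, 0]
```

View pics/w9.png

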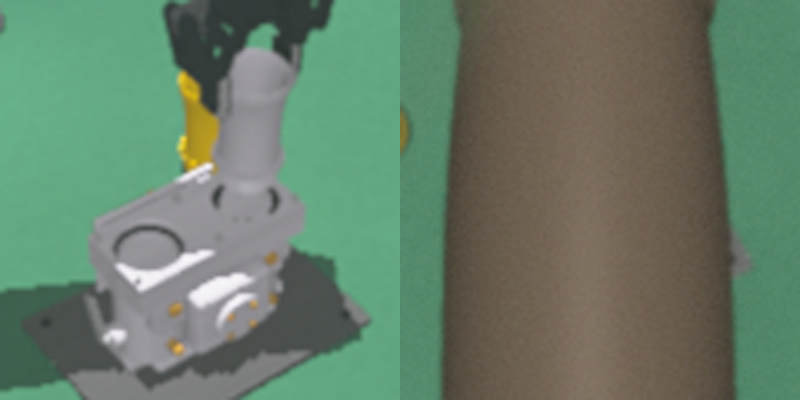

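The side crop shows the trumpet upright about 20 mm above its bore, with the open bore visible beneath at (245,200). The plate is where it was, and the can, screwdriver and twin trumpet are unchanged. Handing in.

```bash
python3 -c "
from bench import finish_job
print(finish_job())"
```

```text
the job is handed in; nothing more can be done
None
```

The trumpet was rocked loose and the job is handed in, with the gripper holding it upright about 20 mm above its bore, the plate flat on the bench and the can, screwdriver and second trumpet unmoved; no verdict came back.

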